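Present the lid gauge's label over the bowl blank

ROBOT

A 7-joint arm with a two-finger parallel gripper is mounted at the origin on the work surface. World frame = base frame: x ahead of the robot, y to its left, z up, the work surface at z = 0. Lengths are in m, angles in rad, forces in N, time in s.
With the tool pointing down it reaches from about 0.4 to 0.85 m from the base axis. Payload 10.4 kg.
Tool frame: the origin (TCP) lies midway between the tips of the shut fingers; the grasp point (between the pads) lies 19 mm behind it (bot.hold_point_z is the distance from the TCP to the grasp point, in m); x points along the fingers, y is the direction in which the jaws open and shut, and the axes are right-handed (so a half turn about x gives the same grasp; the last joint's range is limited). The gripper opens to 87 mm and grips with 3 to 60 N. Pads are 19 mm wide; open, the fingers measure 117 mm over their backs; the gripper's body (75 mm by 190 mm) begins 51 mm behind the grasp point.
Start: joints at [-1.212, 0.332, -0.065, 1.46, 0.022, 1.35, -0.088], TCP at [0.233, 0.58, 0.223] pointing down, gripper open.
Joint ranges: [-2.6, 2.6], [-0.5, 2.12], [-1.47, 1.34], [0.16, 2.42], [-1.27, 4.41], [0.06, 2.06], [-2.6, 2.6]. Speed limits (rad/s): [2.22, 2.22, 2.79, 2.79, 3.14, 3.14, 3.14].

INTERFACE

Orientations are given as a unit quaternion [x, y, z, w].
In Python, from station import bot, eyes gives the robot as it stands. The module is installed in compiled form; this text tells all that it offers.
- The arm moves only by the shell command python3 -m handwheel 'ROWS' [FORCE]. ROWS is JSON, a list of rows, each a list of 7 numbers: the shift along the tool's x, y, z in m, then the turn, a rotation vector about the tool's x, y, z in rad, then the closure, from 0 (fully open) to 1 (shut). In form: [[tx, ty, tz, wx, wy, wz, gripper], ...]. A call has 1 to 5 rows; each row shifts and turns the commanded pose from where the row before left it, along the tool's axes as they then stand; what a row does not reach is not made up. A row lasts 1/8 s, in which the tool goes at most 62.5 mm and 10.7 degrees, less where a joint would pass 70% of its speed; a pose out of reach is approached as far as the arm can. A call with a gripper value outside its range is refused whole. The fingers move at their own pace and stop on an object; FORCE is the grip in N (left out, the last holds). Time passes only in rows, so rows that do not move let the fingers close. It gives the time, the measured TCP pose, the force and the opening at its end, in the units of the state.
- bot.read_state(): the state, without advancing time (a new reading comes with each control period).
- eyes.get_image(name): name is "scene" or "top" or "wrist"; returns the picture (384x512x3 uint8, red, green, blue); there is no depth.
- eyes.camera_params(name): a dict with "fov_y" (degrees; the focal length in pixels is half the picture's height over the tangent of half this angle, whatever the lens; pixels are square), "cx", "cy" (the principal point, pixels), "rvec" (rotation vector, rad) and "tvec" (3), from world to camera coordinates, as OpenCV has them; the wrist camera has in their place "hand_eye" (4x4, takes a point from camera to tool coordinates, whose origin is the TCP and whose axes are the tool frame's). Camera axes: x right, y down, z forward; pixel columns grow to the right and rows downward; lengths in m; the calibration is good to about 2 mm. A picture is of the moment at which its call begins: read the wrist's pose just before it. camera_params takes no time and is no camera call.
- bot.finish_job(): hands the job in, once; it reports no verdict.
The state is a dict: "time": time; "q": joint angles; "joint_vel": joint speeds; "tau": joint torques, N m; "tool_pos": TCP position; "orientation": TCP orientation; "force": force on the tool from outside, world axes, zero at the start; "moment": the same for the moment, N m; "opening": finger opening in m.
Only numpy, scipy, OpenCV 4.12 (cv2) and the standard library are available. Lean on these libraries where they do the work, as an engineer would, in place of code of your own. Each camera call takes 0.05 s, during which the arm holds its last target.

TASK

Find the notched corner of the wooden gauge plate standing in the slotted oak stand: it marks the end with the paper label. Take the plate by its plain half, away from the notch, lift it straight up out of its groove, and finish holding it still with its label over the middle of the bowl blank, about 10 cm above it, long edge level and tipped about 45 degrees so that the labelled face looks upward. End with the plate still in the gripper, not set down, and leave everything else where it is.

Things in the scene. Friction and masses are not known exactly. Their poses are not given: they have to be found in the camera images.
- gauge_centre (a point): Centre of the gauge, a wooden plate 140 mm long, 84 high, 8 thick, 70 g, upright in a groove, either way round. x: outward normal of the labelled face; y: along the length to the labelled end; z: up to the top edge (+42 mm). The top corner at the +y end has an 22 x 22 mm notch (upper right when facing the label). Plain half: y < 0.
- gauge_label (a point): Centre of the paper label, 50 mm along the plate by 44 mm high, on the plate's +x face; lies at (4, 38, -6) mm from gauge_centre in the plate's axes. Same axes as gauge_centre.
- stand: Slotted oak stand, fixed, 110 (x) by 150 (y) by 30 mm high, origin mid underside, at any yaw. Two grooves along its y at x = -35 and +35 mm, 10 mm wide, 16 mm deep (floor 14 mm above the bench). The gauge stands in one, the small lid in the other.
- blank_top (a point): Centre of the flat top of the squat mulberry bowl blank, a solid round piece 130 mm in diameter and 70 mm high, loose on the bench, about 0.55 kg, z up.
- lid: Finished small lid, a wooden disc 80 mm in diameter and 8 mm thick, standing upright in the other groove; origin at the disc centre, 49 mm above the bench, x along the disc's axis. Leave alone.
- cork: Pale cork sanding block 60 x 110 x 35 mm, origin mid underside. Leave alone.
- faceplate: Cast iron lathe faceplate, a disc 110 mm in diameter and 12 mm thick with a 44 mm hub, 34 mm high in all, origin mid underside. Leave alone.
- caliper: Brass outside caliper lying flat, about 150 mm long (from its pivot, the origin, along +x), 98 mm wide, 12 mm high. Leave alone.
Mind the look-alikes: they are no part of the job. There is more than one size of the part that bears blank_top; the job needs the largest.

How it is judged:
On the way:
1. the gauge is lifted upright, clear above the stand, held in the fingers (height (world z) of gauge_centre above 0.085 m and angle between gauge_centre's own z axis and vertical below 0.35 rad and contact force between gauge and the fingers above 0.5 N), for 0.1 s.
At the end, for the whole second after the job is handed in: Gauge held still by its plain half, clear of blank and stand; label centre within 45 mm of the blank's axis and 50 to 160 mm above its top; labelled face's normal within 57 degrees of straight up; long edge level within 17 degrees; blank not moved (horizontal distance between gauge_label and blank_top below 0.045 m and height (world z) of gauge_label between 0.12 and 0.23 m and angle between gauge_centre's own x axis and vertical below 1 rad and angle between gauge_centre's own y axis and vertical between 1.27 and 1.87 rad and y of the grasp point in the frame of gauge_centre below -0.005 m and contact force between gauge and the fingers above 0.5 N and contact force between gauge and blank below 0.1 N and contact force between gauge and stand below 0.1 N and linear speed of gauge below 0.02 m/s and angular speed of gauge below 0.15 rad/s and distance of blank_top from where it was at the start of the episode below 0.02 m); the arm keeps its last pose, push and grip.
It fails at once if the bowl blank is pushed more than 20 mm (distance of blank_top from where it was at the start of the episode above 0.02 m).
It fails at once if the lid in the other groove is moved more than 15 mm (distance of lid from where it was at the start of the episode above 0.015 m).
It fails at once if cork block, faceplate or caliper is moved more than 20 mm (distance of any of cork, faceplate, caliper from where it was at the start of the episode above 0.02 m).
It also fails if it takes over 34 s, if anything falls off the work surface, if the arm or the gripper's body presses on something with over 40 N, if the wrist force passes 120 N, or if a joint passes its speed limit or range.

## Working session

There is one attempt and no reset: what is moved stays moved. The work goes in short steps, Python scripts to look and compute and a shell command to move; the robot and the scene stay as the last step left them, time stands still between calls to the robot, and variables do not carry over. Pictures are saved under pics/ and viewed, and the job is handed in when it is done.

```bash
mkdir -p pics; ls; python3 - <<'E'
from station import bot,eyes
import cv2
for n in("scene","top","wrist"):
    s=bot.read_state() 
    im=eyes.get_image(n); cv2.imwrite(f"pics/{n}0.png",im[:,:,::-1]); print(n,eyes.camera_params(n))
print(bot.read_state(),bot.hold_point_z)
E
```

```text
pics
scene {'fov_y': 56.04225233189259, 'cx': 252.12899154772734, 'cy': 193.26445428851187, 'rvec': array([ 1.9730169 ,  0.83930202, -0.45342425]), 'tvec': array([-0.44366767, -0.11758818,  1.09454039])}
top {'fov_y': 47.93217968402267, 'cx': 260.8890961755425, 'cy': 194.57505118581233, 'rvec': array([ 2.16666349, -2.11587163,  0.21019558]), 'tvec': array([0.0365717 , 0.58341205, 0.90480553])}
wrist {'fov_y': 69.91643434674972, 'cx': 255.55884204875184, 'cy': 187.77429208229114, 'hand_eye': array([[-1.87631672e-03, -2.59345552e-01,  9.65782773e-01,
        -1.61443192e-01],
       [ 9.99998204e-01, -7.45987770e-04,  1.74246713e-03,
        -1.25037271e-04],
       [ 2.68561038e-04,  9.65784307e-01,  2.59346486e-01,
        -7.12912696e-02],
       [ 0.00000000e+00,  0.00000000e+00,  0.00000000e+00,
         1.00000000e+00]])}
{'time': 0.15, 'q': array([-1.21158793,  0.33272499, -0.06466374,  1.46071425,  0.02158887,
        1.34990651, -0.08852134]), 'joint_vel': array([-1.31683856e-05,  4.92147729e-04, -9.97693141e-04, -2.39643063e-03,
       -3.59644633e-04, -3.97831450e-04,  4.72320392e-04]), 'tau': array([ 1.61897453e-03, -6.23631620e+01,  2.51314201e-02, -3.90142035e+01,
       -6.12998055e-02,  3.72490170e-02,  9.35208050e-05]), 'tool_pos': array([0.23278636, 0.57972807, 0.22195399]), 'orientation': array([ 0.13381554,  0.69431304, -0.1345559 ,  0.69420279]), 'force': array([-0.35280812, -0.40688425, -0.39705434]), 'moment': array([-0.02552566, -0.03698826,  0.01771225]), 'opening': 0.08666737442304477} 0.0187
```

View pics/scene0.png

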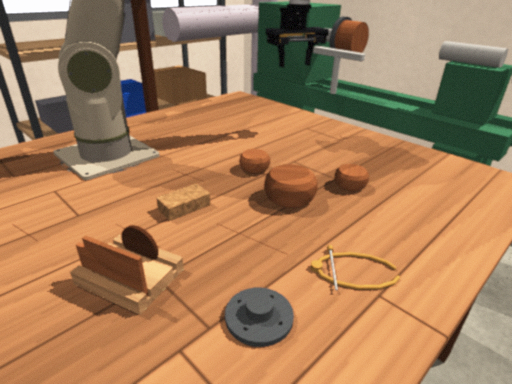

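View pics/top0.png

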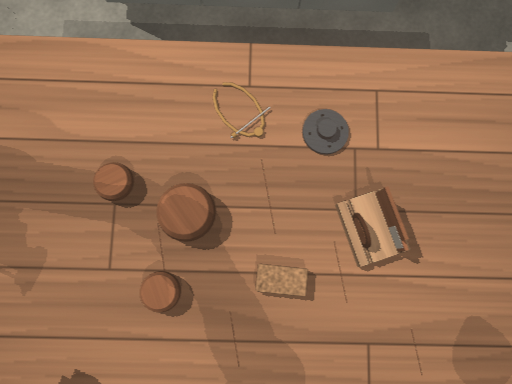

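View pics/wrist0.png

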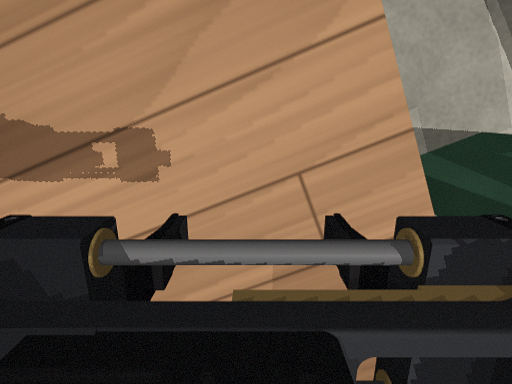

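```bash
cat > h.py <<'E'
import numpy as np,cv2
from station import bot,eyes
from scipy.spatial.transform import Rotation as R
def cam(n,st=None):
    p=eyes.camera_params(n); f=192/np.tan(np.radians(p['fov_y'])/2)
    K=np.array([[f,0,p['cx']],[0,f,p['cy']],[0,0,1]])
    if n!='wrist':
        Rm=cv2.Rodrigues(p['rvec'])[0]; return K,Rm,np.array(p['tvec'])
    T=np.eye(4);T[:3,:3]=R.from_quat(st['orientation']).as_matrix();T[:3,3]=st['tool_pos']
    W=np.linalg.inv(T@p['hand_eye']); return K,W[:3,:3],W[:3,3]
def back(c,uv,z):
    K,Rm,t=c; d=Rm.T@np.linalg.solve(K,[uv[0],uv[1],1]); o=-Rm.T@t
    return o+d*(z-o[2])/d[2]
def proj(c,P):
    K,Rm,t=c; q=(Rm@np.atleast_2d(P).T).T+t; q=q@K.T; return q[:,:2]/q[:,2:]
def toW(P,base,yaw):
    c,s=np.cos(yaw),np.sin(yaw); return np.array(base)+np.atleast_2d(P)@np.array([[c,s,0],[-s,c,0],[0,0,1]])
E
python3 - <<'E'
import cv2
a=cv2.imread('pics/top0.png')[175:280,320:420]; cv2.imwrite('pics/t1.png',cv2.resize(a,None,fx=5.5,fy=5.5,interpolation=2))
a=cv2.imread('pics/scene0.png')[215:320,60:200]; cv2.imwrite('pics/s1.png',cv2.resize(a,None,fx=5.5,fy=5.5,interpolation=2))
from h import *
c=cam('top')
print(back(c,(186,212),.07),back(c,(186,185),.07),back(c,(160,291),.04),back(c,(114,181),.04),back(c,(397,220),.1))
for u in[(338,204),(384,189),(410,248),(363,267)]:print(back(c,u,.03))
E
```

```text
[0.53690493 0.21020193 0.07      ] [0.59570071 0.21321582 0.07      ] [0.36929809 0.2613974  0.04      ] [0.60633608 0.37798813 0.04      ] [ 0.52712027 -0.23393722  0.1       ]
[ 0.56878374 -0.12469789  0.03      ]
[ 0.60604426 -0.23033172  0.03      ]
[ 0.47363868 -0.28499443  0.03      ]
[ 0.42955263 -0.17880644  0.03      ]
```

View pics/t1.png

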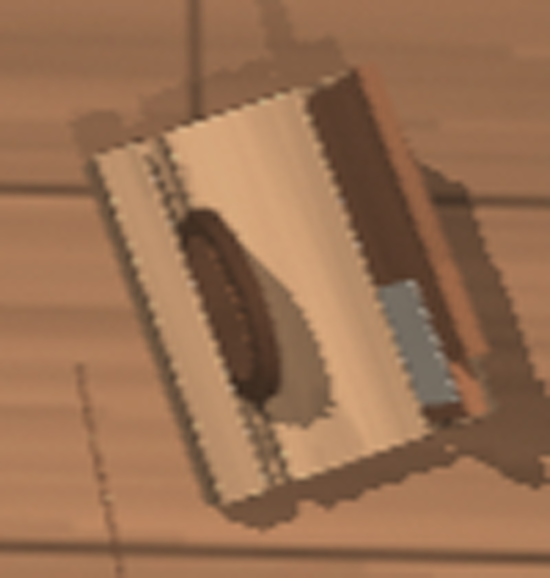

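View pics/s1.png

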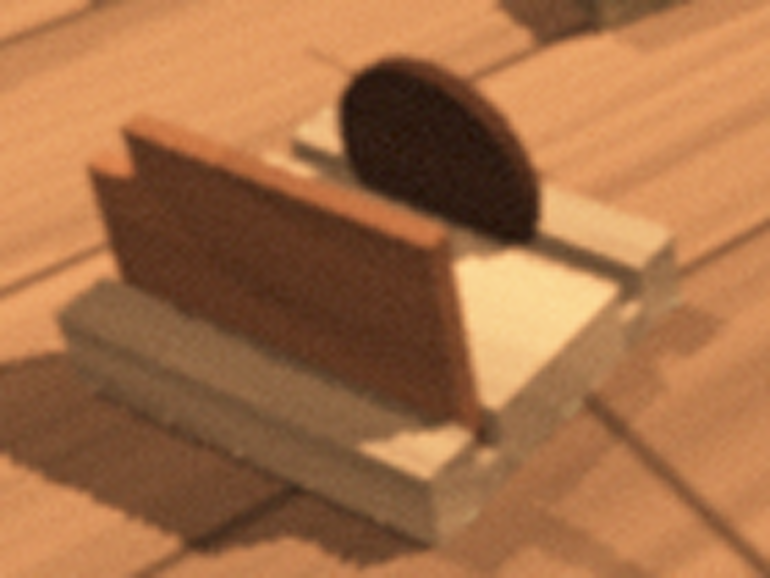

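```bash
python3 - <<'E'
from h import *
from scipy.optimize import least_squares
c=cam('top')
t=lambda x,y:np.array([(x+.5)/5.5+320-.5,(y+.5)/5.5+175-.5])
obs=[(355,70),(378,65),(463,357),(490,350),(490,405)]
# plate pts in plate axes (x normal,y label end,z)
P=np.array([[4,-70,42],[-4,-70,42],[4,48,42],[-4,48,42],[-4,70,20]])/1000
uv=np.array([t(*o) for o in obs])
for o,z in zip(obs,[.098]*4+[.076]): print(back(c,t(*o),z))
sg=None
f=lambda p:(proj(c,toW(P,[p[0],p[1],.056],p[2]))-uv).ravel()
r=least_squares(f,[.52,-.23,1.9]);print('plate',r.x,r.fun.round(2))
# stand
S=np.array([[-55,-75,30],[-55,75,30],[-19,75,30] ])/1000
uvs=np.array([t(95,160),t(215,505)])
for o in [(95,160),(215,505),(435,430)]: print('st',back(c,t(*o),.03))
# lid: in-plane
# predicted overlay both views
p=r.x
Pe=np.array([[x,y,z] for x in(-4,4) for y,z in[(-70,-42),(-70,42),(48,42),(48,20),(70,20),(70,-42)]])/1000
lab=np.array([[4,13,-28],[4,63,-28],[4,63,16],[4,13,16]])/1000
stc=toW([0.035,0,0],[p[0],p[1],0],p[2])[0] # plate normal toward lid => centre of stand 35mm along +x
Sc=np.array([[x,y,z] for z in(0,30) for x,y in[(-55,-75),(55,-75),(55,75),(-55,75)]])/1000
lidp=np.array([[.07,.04*np.cos(a),.049+.04*np.sin(a)] for a in np.linspace(0,6.28,40)])
for n,cr in(('top',(175,280,320,420)),('scene',(215,320,60,200))):
    cc=cam(n); im=cv2.imread(f'pics/{n}0.png'); k=5.5
    a=cv2.resize(im[cr[0]:cr[1],cr[2]:cr[3]],None,fx=k,fy=k,interpolation=2)
    def dr(W,col):
        q=(proj(cc,W)-[cr[2],cr[0]]+.5)*k-.5; cv2.polylines(a,[q.astype(int).reshape(-1,1,2)],True,col,1)
    W=toW(Pe,[p[0],p[1],.056],p[2]); dr(W[:6],(0,0,255));dr(W[6:],(0,255,0)); dr(toW(lab,[p[0],p[1],.056],p[2]),(255,0,0))
    W=toW(Sc,stc,p[2]);dr(W[:4],(255,255,0));dr(W[4:],(0,255,255)); dr(toW(lidp,[p[0],p[1],0],p[2]),(255,0,255))
    cv2.imwrite(f'pics/{n}_ov.png',a)
E
```

```text
[ 0.59636241 -0.20943775  0.098     ]
[ 0.59856242 -0.21842449  0.098     ]
[ 0.48696334 -0.24746008  0.098     ]
[ 0.48984413 -0.2578458   0.098     ]
[ 0.47042662 -0.26513739  0.076     ]
plate [ 0.53308794 -0.2371301   1.91680675] [ 0.07 -0.56 -0.62 -0.82  1.05  0.21 -0.31  0.26 -0.2   0.86]
st [ 0.56944571 -0.12212557  0.03      ]
st [ 0.43063101 -0.16924777  0.03      ]
st [ 0.46250399 -0.25920918  0.03      ]
```

View pics/top_ov.png

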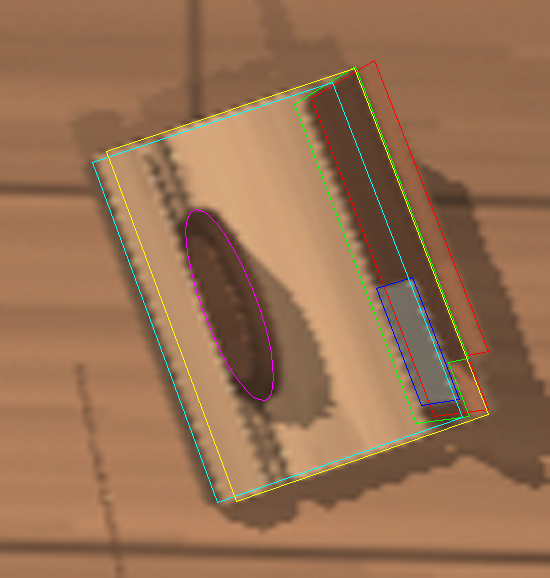

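View pics/scene_ov.png

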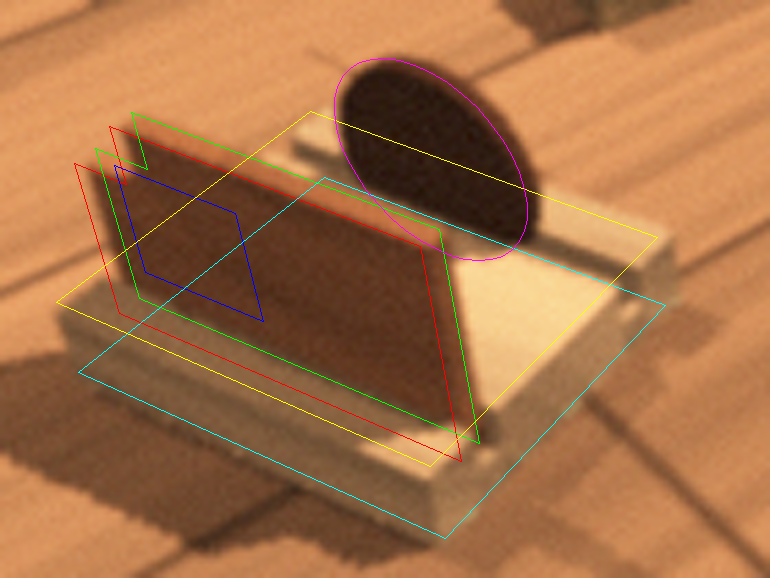

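```bash
python3 - <<'E'
from h import *
from scipy.optimize import least_squares
print(R.from_quat(bot.read_state()['orientation']).as_matrix().round(3))
t=lambda x,y:np.array([(x+.5)/5.5+320-.5,(y+.5)/5.5+175-.5])
s=lambda x,y:np.array([(x+.5)/5.5+60-.5,(y+.5)/5.5+215-.5])
ct,cs=cam('top'),cam('scene')
# stand (frame as plate-yaw, plate groove at -35)
So=[(ct,t(95,160),(-0.0,0,0))]
O=[(ct,(55,-75,30),t(93,158)),(ct,(55,75,30),t(215,505)),(ct,(-39.5,75,30),t(433,432)),
   (cs,(55,-75,30),s(675,238)),(cs,(-55,-75,30),s(436,480)),(cs,(-55,-75,0),s(437,545)),(cs,(-55,75,30),s(60,315))]
def f(p):
    return np.concatenate([(proj(c,toW(np.array(P)/1e3,[p[0],p[1],0],p[2]))[0]-u) for c,P,u in O])
r=least_squares(f,[.52,-.2,1.9]);print('stand',r.x,r.fun.round(1)); st=r.x
# plate with lean about its y and slide
Q=[(ct,(4,-70,42),t(355,70)),(ct,(-4,-70,42),t(378,65)),(ct,(4,48,42),t(463,357)),(ct,(-4,48,42),t(490,350)),(ct,(-4,70,20),t(490,405)),
 (cs,(-4,-70,42),s(437,250)),(cs,(4,-70,42),s(447,235)),(cs,(-4,48,42),s(130,130)),(cs,(-4,70,20),s(95,172)),(cs,(-4,-70,-26),s(460,432))]
def pl(P,p):
    b=R.from_euler('ZY',[p[2],p[3]]).as_matrix(); return np.array([p[0],p[1],.056])+b@(np.array(P)/1e3)
g=lambda p:np.concatenate([proj(c,pl(P,p))[0]-u for c,P,u in Q])
r=least_squares(g,[.53,-.237,1.9,0]);print('plate',r.x,r.fun.round(1))
print('rel',toW([0,0,0],[0,0,0],0), R.from_euler('Z',-st[2]).apply([*(r.x[:2]-st[:2]),0]))
E
```

```text
[[-0.     0.373  0.928]
 [-0.001  0.928 -0.373]
 [-1.    -0.001  0.   ]]
stand [ 0.52228059 -0.20188231  1.89440147] [ 2.  -2.4  1.9 -1.4  2.1 -0.9 -1.8  0.4 -0.6 -2.4  1.9 -1.2  1.2 -3.4]
plate [ 0.5356011  -0.23628067  1.90682253  0.02773361] [-0.6 -1.7 -1.2 -1.9 -0.2 -0.8 -1.5 -0.7 -1.2 -0.1 -1.5 -0.3  0.3 -0.6
 -1.7 -0.7 -2.1 -1.6 -0.3 -0.5]
rel [[0. 0. 0.]] [-0.03684866 -0.0016909   0.        ]
```

```bash
python3 -m handwheel '[[0,-0.03,0.03,0,0,0,0.2],[0,-0.04,0.04,0,0,0,0.2],[0,-0.04,0.04,0,0,0,0.2],[0,-0.04,0.04,0,0,0,0.2],[0,-0.04,0.04,0,0,0,0.2]]'; python3 -m handwheel '[[0,-0.04,0.04,0,0,0,0.2],[0,-0.04,0.04,0,0,0,0.2],[0,-0.04,0.04,0,0,0,0.2],[0,-0.04,0.04,0,0,0,0.2],[0,-0.04,0.04,0,0,0,0.2]]'; python3 -m handwheel '[[0,-0.04,0.04,0,0,0,0.2],[0,-0.04,0.04,0,0,0,0.2],[0,-0.03,0.03,0,0,0,0.2],[0,-0.02,0.02,0,0,0,0.2],[0,0,0,0,0,0,0.2]]'; python3 -c "
from station import bot;print(bot.read_state()['q'])"
```

```text
time: 0.78
tool_pos: [0.3389, 0.331, 0.2225]
orientation: [0.134, 0.694, -0.134, 0.694]
force: [0.1, -0.3, -0.2]
opening: 0.0698
time: 1.4
tool_pos: [0.4498, 0.071, 0.2226]
orientation: [0.134, 0.694, -0.134, 0.694]
force: [1.1, 0.9, -0.3]
opening: 0.0695
time: 2.02
tool_pos: [0.5217, -0.0984, 0.2223]
orientation: [0.135, 0.694, -0.136, 0.694]
force: [-0.3, 1.5, -0.0]
opening: 0.0697
[-0.46384853  0.12568458  0.61808149  1.7391778  -0.07427793  1.3008634
  1.35577623]
```

```bash
python3 -m handwheel '[[0,-0.033,0.031,0,0,0,0.2],[0,-0.033,0.031,0,0,0,0.2],[0,-0.033,0.031,0,0,0,0.2],[0,0,0,-0.1,0,0,0.2],[0,0,0,-0.16,0,0,0.2]]'; python3 -m handwheel '[[0,0,0,-0.16,0,0,0.2],[0,0,0,-0.16,0,0,0.2],[0,0,0,-0.14,0,0,0.2],[0,0,0,0,0,0,0.2]]'; python3 - <<'E'
from h import *
s=bot.read_state(); im=eyes.get_image('wrist'); cv2.imwrite('pics/w1.png',im[:,:,::-1])
print(s['q'],s['tool_pos'],R.from_quat(s['orientation']).as_matrix().round(3))
import pickle; pickle.dump(s,open('s1.pkl','wb'))
E
```

```text
time: 2.65
tool_pos: [0.571, -0.2219, 0.2219]
orientation: [0.042, 0.706, -0.041, 0.705]
force: [-0.2, -0.4, -0.0]
opening: 0.0694
time: 3.15
tool_pos: [0.5712, -0.2215, 0.2224]
orientation: [-0.119, 0.697, 0.119, 0.697]
force: [0.2, 0.3, 0.3]
opening: 0.0693
[-0.15325667  0.331376    0.57100855  1.52384749 -0.18253725  1.3402191
  2.3442236 ] [ 0.57115702 -0.2214636   0.22240771] [[-0.    -0.332  0.943]
 [ 0.001  0.943  0.332]
 [-1.     0.001  0.   ]]
```

View pics/w1.png

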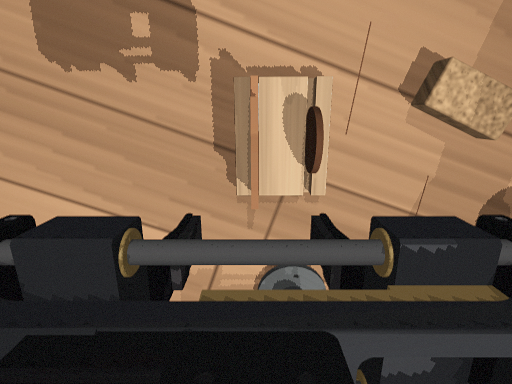

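```bash
python3 - <<'E'
from h import *
import pickle; s=pickle.load(open('s1.pkl','rb')); c=cam('wrist',s)
im=cv2.imread('pics/w1.png'); k=4;x0,y0=205,65
a=cv2.resize(im[y0:y0+170-20,x0:x0+140],None,fx=k,fy=k,interpolation=2)
def pl(P,p):
    b=R.from_euler('ZY',[p[2],p[3]]).as_matrix(); return np.array([p[0],p[1],.056])+(b@(np.array(P).T/1e3)).T
Pe=np.array([[x,y,z] for x in(-4,4) for y,z in[(-70,-42),(-70,42),(48,42),(48,20),(70,20),(70,-42)]])
W=pl(Pe,[.5345,-.2367,1.907,0])
for i,col in((0,(0,0,255)),(6,(0,255,0))):
    q=(proj(c,W[i:i+6])-[x0,y0]+.5)*k-.5; cv2.polylines(a,[q.astype(int).reshape(-1,1,2)],True,col,1)
cv2.imwrite('pics/w1o.png',a)
E
```

```text
(no output)
```

View pics/w1o.png

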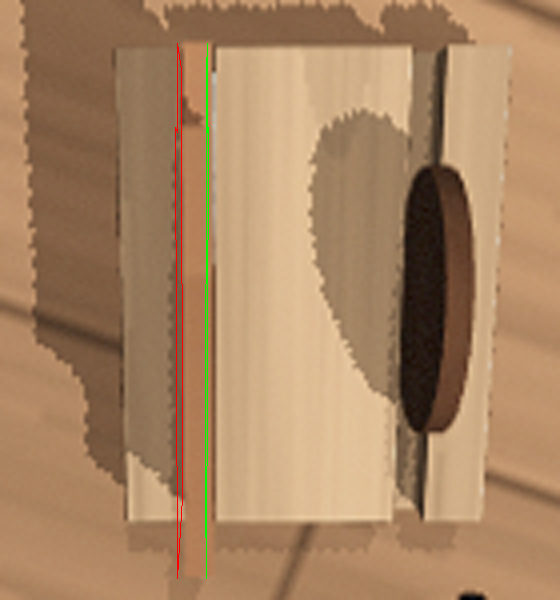

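```bash
python3 -m handwheel '[[0.03,-0.001,0,0,0,0,0.5],[0.04,0,0,0,0,0,0.5],[0.04,0,0,0,0,0,0.5],[0.03,0,0,0,0,0,0.5],[0,0,0,0,0,0,0.5]]'; python3 - <<'E'
from h import *
im=eyes.get_image('wrist'); cv2.imwrite('pics/w2.png',im[:,:,::-1])
print(bot.read_state()['tool_pos'])
E
```

```text
time: 3.82
tool_pos: [0.57, -0.2226, 0.0804]
orientation: [-0.118, 0.699, 0.119, 0.696]
force: [-0.4, -0.3, 0.9]
opening: 0.0441
[ 0.57109421 -0.2232607   0.08237454]
```

View pics/w2.png

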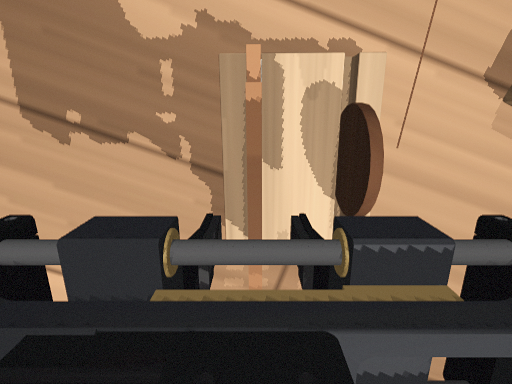

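```bash
python3 -m handwheel '[[0.02,0,0,0,0,0,0.5],[0.012,0,0,0,0,0,0.5],[0,0,0,0,0,0,0.5],[0,0,0,0,0,0,0.8],[0,0,0,0,0,0,1]]' 40; python3 -m handwheel '[[0,0,0,0,0,0,1],[0,0,0,0,0,0,1],[0,0,0,0,0,0,1],[0,0,0,0,0,0,1]]' 40
```

```text
time: 4.5
tool_pos: [0.5718, -0.2239, 0.0511]
orientation: [-0.119, 0.697, 0.119, 0.697]
force: [0.1, 0.1, -0.2]
opening: 0.0306
time: 5.0
tool_pos: [0.5714, -0.2236, 0.0506]
orientation: [-0.119, 0.697, 0.119, 0.697]
force: [-0.8, 0.5, 1.7]
opening: 0.008
```

Gripped at 8 mm. Lift straight up, slowly at first.

```bash
python3 -m handwheel '[[-0.008,0,0,0,0,0,1],[-0.012,0,0,0,0,0,1],[-0.015,0,0,0,0,0,1],[-0.015,0,0,0,0,0,1],[0,0,0,0,0,0,1]]';python3 -m handwheel '[[-0.02,0,0,0,0,0,1],[-0.03,0,0,0,0,0,1],[-0.03,0,0,0,0,0,1],[-0.03,0,0,0,0,0,1],[0,0,0,0,0,0,1]]'; python3 - <<'E'
from h import *
for n in('wrist','scene'):
    im=eyes.get_image(n); cv2.imwrite(f'pics/{n}3.png',im[:,:,::-1])
print(bot.read_state()['q'])
E
```

```text
time: 5.62
tool_pos: [0.5724, -0.2241, 0.1023]
orientation: [-0.119, 0.696, 0.119, 0.698]
force: [0.3, -0.1, -1.7]
opening: 0.0079
time: 6.25
tool_pos: [0.5724, -0.2244, 0.2137]
orientation: [-0.119, 0.696, 0.118, 0.698]
force: [0.7, -0.5, -1.1]
opening: 0.008
[-0.15117096  0.34105005  0.57274107  1.53844805 -0.18856658  1.31771102
  2.35157313]
```

View pics/wrist3.png

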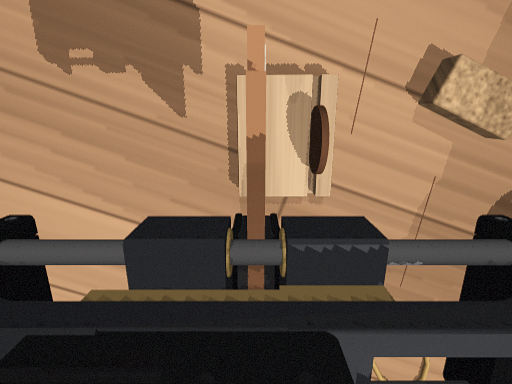

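View pics/scene3.png

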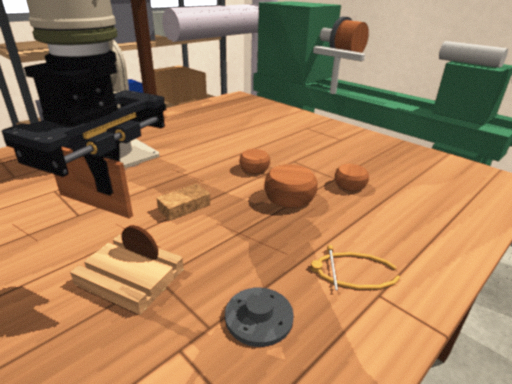

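```bash
python3 -m handwheel '[[-0.02,0,0,0.06,0,0,1],[-0.02,0,0,0.12,0,0,1],[-0.01,0,0,0.16,0,0,1],[0,0,0,0.16,0,0,1],[0,0,0,0.16,0,0,1]]';python3 -m handwheel '[[0,0,0,0.16,0,0,1],[0,0,0,0.16,0,0,1],[0,0,0,0.16,0,0,1],[0,0,0,0.16,0,0,1],[0,0,0,0.16,0,0,1]]'; python3 -m handwheel '[[0,0,0,0.12,0,0,1],[0,0,0,0.07,0,0,1],[0,0,0,0,0,0,1],[0,0,0,0,0,0,1]]'; cat > w.py <<'E'
from h import *
s=bot.read_state(); M=R.from_quat(s['orientation']).as_matrix(); p=s['tool_pos']
print('q',s['q'].round(2)); print(M.round(3))
lab=p+M@[0,.004,-.078]; n=M[:,1]; b=np.array([.537,.210,.07])
print('label',lab,'yaw',np.degrees(np.arctan2(n[1],n[0])),'nz',n[2])
tgt=b+[0,0,.10]; print('shift tool',M.T@(tgt-lab))
E
python3 w.py
```

```text
time: 6.98
tool_pos: [0.5709, -0.2235, 0.2594]
orientation: [0.115, 0.698, -0.115, 0.697]
force: [-0.1, 0.2, -1.4]
opening: 0.0077
time: 7.6
tool_pos: [0.5709, -0.2235, 0.2593]
orientation: [0.377, 0.598, -0.378, 0.597]
force: [0.5, 0.3, -1.2]
opening: 0.0079
time: 8.1
tool_pos: [0.5712, -0.2236, 0.26]
orientation: [0.431, 0.561, -0.431, 0.56]
force: [-0.9, 0.3, -0.3]
opening: 0.0079
q [-0.35  0.37  0.86  1.47 -0.28  1.43  0.78]
[[-0.001  0.966  0.258]
 [ 0.     0.258 -0.966]
 [-1.    -0.001 -0.   ]]
label [ 0.55493244 -0.1472498   0.25999552] yaw 14.928479923067956 nz -0.0009185218951759389
shift tool [ 0.09009506  0.07478768 -0.34976831]
```

```bash
python3 -m handwheel '[[0,0.006,-0.03,0,0,0,1],[0,0.008,-0.04,0,0,0,1],[0,0.01,-0.045,0,0,0,1],[0,0.01,-0.045,0,0,0,1],[0,0.01,-0.045,0,0,0,1]]';python3 -m handwheel '[[0,0.01,-0.045,0,0,0,1],[0,0.01,-0.045,0,0,0,1],[0,0.008,-0.035,0,0,0,1],[0,0.003,-0.02,0,0,0,1],[0,0,0,0,0,0,1]]'; python3 -m handwheel '[[0,0,0,0,0,0.08,1],[0,0,0,0,0,0.12,1],[0,0,0,0,0,0.15,1],[0,0,0,0,0,0.15,1],[0,0,0,0,0,0.15,1]]'; python3 -m handwheel '[[0,0,0,0,0,0.1,1],[0,0,0,0,0,0.05,1],[0,0,0,0,0,0,1]]';python3 w.py
```

```text
time: 8.72
tool_pos: [0.5611, -0.0128, 0.2605]
orientation: [0.431, 0.561, -0.431, 0.561]
force: [0.5, 0.0, 0.1]
opening: 0.0077
time: 9.35
tool_pos: [0.5541, 0.1345, 0.2603]
orientation: [0.43, 0.561, -0.431, 0.561]
force: [0.3, 0.0, -1.6]
opening: 0.0076
time: 9.98
tool_pos: [0.5545, 0.1318, 0.2611]
orientation: [0.589, 0.391, -0.228, 0.669]
force: [1.2, -1.5, -1.3]
opening: 0.008
time: 10.35
tool_pos: [0.554, 0.131, 0.2596]
orientation: [0.616, 0.348, -0.181, 0.684]
force: [-0.1, 0.2, -0.9]
opening: 0.0079
q [-0.85 -0.4   0.4   2.29  0.59  0.49 -0.58]
[[ 0.693  0.675  0.253]
 [ 0.181  0.177 -0.967]
 [-0.698  0.716  0.   ]]
label [0.53693511 0.20719988 0.26238783] yaw 14.683589421534899 nz 0.7163513326685591
shift tool [ 0.06501425 -0.0656431  -0.002736  ]
```

```bash
python3 -m handwheel '[[0.01,-0.01,0,0,0,0,1],[0.015,-0.015,0,0,0,0,1],[0.015,-0.015,0,0,0,0,1],[0.01,-0.011,-0.003,0,0,0,1],[0,0,0,0,0,0,1]]';python3 w.py; python3 - <<'E'
from h import *
for n in('top','scene'):
    im=eyes.get_image(n); cv2.imwrite(f'pics/{n}4.png',im[:,:,::-1])
E
```

```text
time: 10.98
tool_pos: [0.554, 0.1354, 0.1882]
orientation: [0.615, 0.348, -0.181, 0.684]
force: [0.3, -0.6, -0.2]
opening: 0.0078
q [-0.77 -0.27  0.36  2.37  0.7   0.29 -0.73]
[[ 0.692  0.675  0.254]
 [ 0.181  0.179 -0.967]
 [-0.699  0.716  0.002]]
label [0.53690054 0.21152287 0.19088865] yaw 14.834179690477697 nz 0.7155407104384355
shift tool [ 0.01438565 -0.01515188  0.00146229]
```

View pics/top4.png

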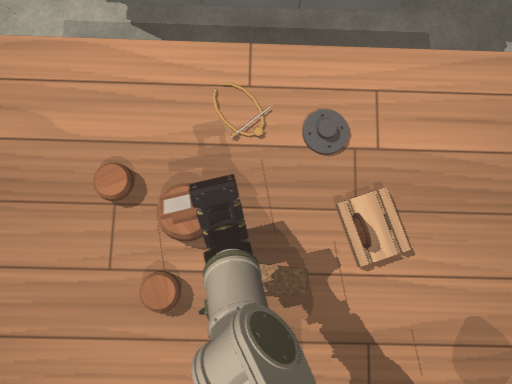

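View pics/scene4.png

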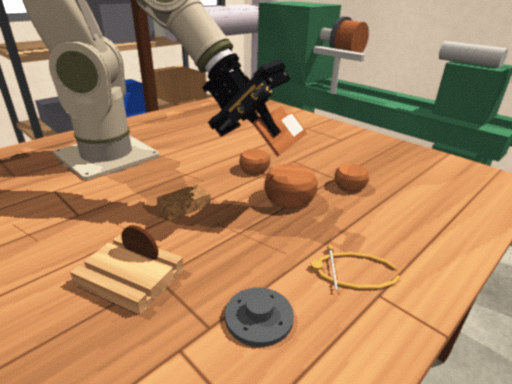

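```bash
python3 -m handwheel '[[0.005,-0.005,0.001,0,0,0,1],[0.006,-0.006,0,0,0,0,1],[0,0,0,0,0,0,1],[0,0,0,0,0,0,1],[0,0,0,0,0,0,1]]';python3 w.py; python3 - <<'E'
from h import *
c=cam('top')
im=eyes.get_image('top'); cv2.imwrite('pics/top5.png',im[:,:,::-1])
m=(im.min(2)>150).astype(np.uint8);m[:150]=0
nn,l,st,ce=cv2.connectedComponentsWithStats(m)
i=1+st[1:,4].argmax();print(st[i],ce[i],back(c,ce[i],.175))
s=bot.read_state();print(abs(s['joint_vel']).max(),s['time'],s['force'],s['opening'])
E
```

```text
time: 11.7
tool_pos: [0.5544, 0.1359, 0.1738]
orientation: [0.616, 0.348, -0.179, 0.684]
force: [0.4, 0.7, 0.1]
opening: 0.0078
q [-0.73 -0.24  0.33  2.39  0.75  0.23 -0.78]
[[ 0.694  0.673  0.256]
 [ 0.184  0.178 -0.967]
 [-0.696  0.718 -0.   ]]
label [0.537162   0.21201627 0.17672272] yaw 14.830483344382161 nz 0.7176318825131294
shift tool [ 0.00419874 -0.00529291  0.00190846]
[166 196  25  18 319] [177.64576803 204.58934169] [0.53711659 0.21076755 0.175     ]
0.0027166431442866928 11.75 [ 0.22770412 -0.13989232 -0.63891961] 0.007667148048915479
```

```bash
python3 -c "
from station import bot
print(bot.finish_job())"
```

```text
the job is handed in; nothing more can be done
None
```

I handed the job in at about 11.8 s. The gauge was gripped about 40 mm out on its plain half, lifted straight up and upright, and held with its label over the large bowl blank. `finish_job` gives no verdict, so I can't confirm the pass itself.

**Label position:** the arm pose and the top camera both put the label centre within about 2 mm of the blank's axis. It is about 0.107 m above the blank's top; that height comes from the arm pose alone.

**Tilt and level:** the labelled face's normal is about 44° from straight up, and the long edge is level.

**Hold:** the fingers still read the plate's 8 mm thickness, and the joints were essentially still (at most 0.003 rad/s).

**Other objects:** the lid, faceplate and caliper look unmoved in the last pictures. The blank and cork were partly hidden by the arm, and the wrist force stayed below about 3 N throughout.

**Disagreements:** my first reading of the gauge's position from the scene camera was about 6 mm off the top camera's. I fitted both together and a wrist picture then agreed to about 1 mm before I gripped. No other check disagreed.

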